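Wedge a rocking stirrer

TASK

The magnetic stirrer rocks because its near-left foot has broken off short. With the fingertips only, neither pinching nor lifting anything, push the orange wedge, thin end first, under that foot until it sits snug and the stirrer, still level, no longer rocks when you press down firmly, with about 10 N, on the top of that corner. Make such a press last, then let go; do not shove the stirrer along the bench, upset the bottle on it or disturb the other things.

Things in the scene. Friction and masses are not known exactly. Their poses are not given: they have to be found in the camera images.
- stirrer: Light-grey magnetic stirrer, white square plate, 170 deep (its x) x 150 wide (its y) x 62 mm high, about 1.6 kg, loose. Origin: centre of its footprint, at the soles of the good feet; x to its back, y to its left, z up; the black panel with the knob is its front (-x). Case 16 to 56 mm above the bench. Round feet, 16 mm across, at x = +-66, y = +-58 mm. It rests level on its three good feet
- stirrer_corner (a point): Point on the flat top of the case at the front-left corner (x = -70, y = +60, z = 56 mm in the stirrer's frame): the place to press; the plate, 6 mm higher, begins 29 mm behind it. Unwedged, a press of some 3 to 6 N makes this corner sink 4 to 9 mm, till the short foot meets the bench; on release it rises again
- stirrer_foot (a point): Centre line of the short, front-left foot (x = -66, y = +58 mm in the stirrer's frame) at the underside of the case, 16 mm above the bench. The stump hangs from here and ends 4 to 9 mm above the bench (differs each time, not told); its flat sole is 10 mm across
- wedge: Orange hard-plastic wedge, 120 long (its x) x 44 wide (its y) mm, 70 g, flat on the bench; 16.5 mm high at the upright thick end (x = -60), falling evenly to 1.5 mm at the thin end (x = +60). Origin: centre of its underside; z up. It starts at the stirrer's left, thin end 15 to 45 mm from the case, aimed only roughly at the short foot
- wedge_tip (a point): Middle of the wedge's thin edge, at bench height (x = +60 mm in the wedge's frame)
- wedge_tail (a point): Middle of the wedge's flat thick end face, 8 mm above the bench (x = -60 mm in the wedge's frame): where to push. Alone the wedge slides under less than 1 N; once it touches the stump the resistance climbs over the next few mm: snug from 2 N up. Beyond some 4 to 7 N the stirrer itself slides and swivels away. Friction holds the wedge where it is left
- bottle_small: Small brown bottle with a white cap, 40 mm in diameter, 75 mm high, standing loose on the stirrer's plate. Origin: centre of its base
- marker_1: Blue and white marker pen, 134 mm long, loose on the bench behind the work. Origin at its middle
- tape_roll_0: Roll of red tape, 69 x 69 x 13 mm, loose, right of and behind the stirrer. Origin: centre of its base
- lab_book: Dark blue notebook, 205 x 150 x 18 mm, loose, right of the stirrer. Origin: centre of its base

How it is judged:
On the way:
1. with the wedge under the short foot, the fingers press down on the top of that corner with more than 6.5 N and the stirrer stays level (contact force between the fingers and stirrer above 6.5 N and horizontal distance between the grasp point and stirrer_corner below 0.05 m and z of the grasp point in the frame of stirrer_corner above 0.005 m and contact force between wedge and stirrer above 0.2 N and y of wedge_tip in the frame of stirrer between -0.035 and 0.05 m and x of wedge_tip in the frame of stirrer between -0.1 and -0.03 m and angle between stirrer's own z axis and vertical below 0.014 rad), for 0.2 s.
At the end, for the whole second after the job is handed in: The wedge, thin end inwards, is under the short foot (thin edge 8 to 93 mm inside the foot's centre, within 35 mm sideways) and bears over 0.2 N; the stirrer is level within 0.014 rad, within 20 mm of its place; the bottle stands on it (within 0.1 rad); all at rest (contact force between wedge and stirrer above 0.2 N and y of wedge_tip in the frame of stirrer between -0.035 and 0.05 m and x of wedge_tip in the frame of stirrer between -0.1 and -0.03 m and angle between stirrer's own z axis and vertical below 0.014 rad and angle between bottle_small's own z axis and vertical below 0.1 rad and z of bottle_small in the frame of stirrer above 0.055 m and distance of stirrer from where it was at the start of the episode below 0.02 m and linear speed of each of stirrer, wedge below 0.01 m/s); the robot touches nothing.
It fails at once if the wedge is lifted off the bench or tipped (height (world z) of wedge above 0.012 m or angle between wedge's own z axis and vertical above 0.25 rad).
It fails at once if the stirrer is lifted or shoved more than 20 mm along the bench (height (world z) of stirrer above 0.015 m or distance of stirrer from where it was at the start of the episode above 0.02 m).
It fails at once if the bottle is upset or lifted off the plate (angle between bottle_small's own z axis and vertical above 0.35 rad or z of bottle_small in the frame of stirrer above 0.085 m).
It fails at once if a bystander is moved by more than 15 mm (distance of any of marker_1, tape_roll_0, lab_book from where it was at the start of the episode above 0.015 m).
It also fails if it takes over 45 s, if anything falls off the work surface, if the arm or the gripper's body presses on something with over 40 N, if the wrist force passes 120 N, or if a joint passes its speed limit or range.

ROBOT

A 7-joint arm with a two-finger parallel gripper is mounted at the origin on a cart in front of the work surface, level with it; the furniture and walls round the work are solid. World frame = base frame: x ahead of the robot, y to its left, z up, the work surface at z = 0. Lengths are in m, angles in rad, forces in N, time in s.
With the tool pointing down it reaches from about 0.4 to 0.85 m from the base axis. Payload 4.5 kg.
Tool frame: the origin (TCP) lies on the centre line of the jaws, within the pads' length; the fingertips stand 25 mm ahead of it and the grasp point (between the pads) lies 6 mm ahead of it; z points along the fingers, y is the direction in which the jaws open and shut (so a half turn about z gives the same grasp; the last joint's range is limited). The gripper opens to 88 mm and grips with 3 to 60 N. Pads are 18 mm wide; open, the fingers measure 123 mm over their backs; the gripper's body (75 mm by 187 mm) begins 45 mm behind the grasp point.
Start: joints at [1.231, 0.689, -0.195, 1.565, 0.157, 0.902, -0.215], TCP at [0.228, -0.582, 0.236] pointing down, gripper open.
Joint ranges: [-3.01, 3.01], [-0.46, 2.08], [-1.47, 1.51], [0.13, 2.56], [-1, 4.14], [0.04, 2.09], [-2.66, 2.66]. Speed limits (rad/s): [2.57, 2.57, 3.14, 3.14, 3.14, 3.14, 3.14].

INTERFACE

Orientations are given as a unit quaternion [x, y, z, w].
In Python, from plant import r, eyes gives the robot as it stands.
- The arm moves only by the tool servo_tool, never from a script. Its argument "deltas" is a list of rows, each an object of numbers: "dx", "dy", "dz": the shift along the tool's x, y, z in units of 60 mm (1.0 is 60 mm); "ax", "ay", "az": the turn, a rotation vector about the tool's x, y, z in units of 6 degrees (1.0 is 6 degrees); "hand": the finger opening in mm, from 0 to 88.1. A call has 1 to 10 rows; each row is the pose to reach, as a shift and turn from the pose commanded when the call began, along the tool's axes at that moment; what a row does not reach only later rows make up. A row lasts 1/8 s, in which the tool goes at most 62.5 mm and 10.7 degrees, less where a joint would pass 70% of its speed; a pose out of reach is approached as far as the arm can. A call with a gripper value outside its range is refused whole. The fingers move at their own pace and stop on an object; "newtons" is the grip in N (left out, the last holds). Time passes only in rows, so rows that repeat a pose let the fingers close. It gives the time, the measured TCP pose, the force and the opening at its end, in the units of the state.
- r.get_state(): the state, without advancing time (a new reading comes with each control period).
- eyes.snapshot(name): name is "side" or "top" or "wrist"; returns (picture, depth): 420x560x3 uint8, red, green, blue; 420x560 float32, m along the optical axis (not along the pixel's ray), 0 where there is no reading.
- eyes.camera_model(name): a dict with "fx", "fy", "cx", "cy" (pixels), "k1" (the pictures are not rectified: a ray, as slopes to the right and down, at radius r is drawn at 1 + k1 r^2 times it, then the intrinsics apply), "pose" (4x4, takes a point from camera to world coordinates). Camera axes: x right, y up, looking along -z (the intrinsics and any distortion apply to the point x, -y, -z); pixel columns grow to the right and rows downward; lengths in m; the calibration is good to about 2 mm. A picture is of the moment at which its call begins: read the wrist's pose just before it. camera_model takes no time and is no camera call; for the wrist camera it gives the pose at the moment of the call.
- r.finish_job(): hands the job in, once; it reports no verdict.
The state is a dict: "clock": time; "q": joint angles; "qd": joint speeds; "joint_torque": joint torques, N m; "tool_pos": TCP position; "eef_rot": TCP orientation; "contact_force": force on the tool from outside, world axes, zero at the start; "moment": the same for the moment, N m; "opening": opening from 0.0 (shut) to 1.0 (fully open).
Only numpy, scipy, OpenCV 4.12 (cv2) and the standard library are available. Lean on these libraries where they do the work, as an engineer would, in place of code of your own. Each camera call takes 0.05 s, during which the arm holds its last target.

## Working session

There is one attempt and no reset: what is moved stays moved. The work goes in short steps, Python scripts to look and compute and a tool call to move; the robot and the scene stay as the last step left them, time stands still between calls to the robot, and variables do not carry over. Pictures are saved under pics/ and viewed, and the job is handed in when it is done.

Besides the shell and the picture viewer there is one more tool, called after ">>>" as name(argument=value, ...) on one line, values as JSON. servo_tool: Moves the arm, as the interface text tells. Its arguments: {"type":"object","properties":{"deltas":{"type":"array","items":{"type":"object","properties":{"dx":{"type":"number"},"dy":{"type":"number"},"dz":{"type":"number"},"ax":{"type":"number"},"ay":{"type":"number"},"az":{"type":"number"},"hand":{"type":"number"}}}},"newtons":{"type":"number"}},"required":["deltas"]}

```bash
ls; mkdir -p pics; python3 - <<'E'
from plant import r,eyes
import cv2,numpy as np
s=r.get_state();print({k:np.round(v,3) for k,v in s.items()})
for n in("side","top"):
    im,d=eyes.snapshot(n);cv2.imwrite(f'pics/{n}0.png',im[:,:,::-1]);np.savez(f'pics/{n}0.npz',im=im,d=d)
    m=eyes.camera_model(n);print(n,{k:np.round(v,4) for k,v in m.items()})
E
```

```text
pics
{'clock': np.float64(0.0), 'q': array([ 1.231,  0.69 , -0.195,  1.566,  0.157,  0.902, -0.215]), 'qd': array([ 0.001,  0.001,  0.   , -0.   ,  0.   , -0.002, -0.001]), 'joint_torque': array([-0.0000e+00, -5.2756e+01, -1.2660e+00, -1.5342e+01, -5.3000e-02,
        7.0000e-03,  0.0000e+00]), 'tool_pos': array([ 0.228, -0.581,  0.235]), 'eef_rot': array([ 0.983,  0.186, -0.   , -0.001]), 'contact_force': array([0.205, 0.15 , 0.489]), 'moment': array([ 0.009, -0.015,  0.013]), 'opening': np.float64(1.003)}
side {'fx': np.float64(417.3202), 'fy': np.float64(417.3202), 'cx': np.float64(276.3957), 'cy': np.float64(215.3865), 'k1': np.float64(-0.0025), 'pose': array([[-0.9997,  0.0211,  0.01  ,  0.5994],
       [-0.0027, -0.5326,  0.8464,  0.8953],
       [ 0.0232,  0.8461,  0.5325,  0.6533],
       [ 0.    ,  0.    ,  0.    ,  1.    ]])}
top {'fx': np.float64(527.3481), 'fy': np.float64(527.3481), 'cx': np.float64(276.0761), 'cy': np.float64(211.7678), 'k1': np.float64(0.0562), 'pose': array([[ 7.860e-02,  9.757e-01, -2.045e-01,  3.521e-01],
       [-9.969e-01,  7.710e-02, -1.520e-02, -6.950e-02],
       [ 9.000e-04,  2.051e-01,  9.788e-01,  1.279e+00],
       [ 0.000e+00,  0.000e+00,  0.000e+00,  1.000e+00]])}
```

View pics/side0.png

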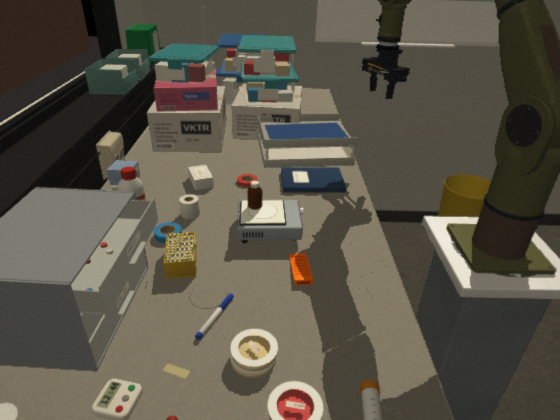

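View pics/top0.png

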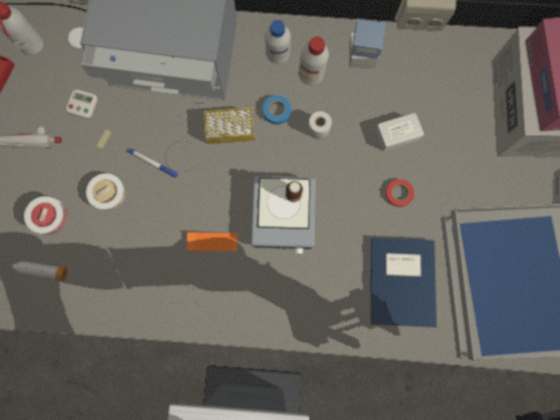

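```bash
cat > h.py <<'E'
import numpy as np,cv2
from plant import r,eyes
def ray(m,uv):
    uv=np.atleast_2d(np.array(uv,float))
    x=(uv[:,0]-m['cx'])/m['fx'];y=(uv[:,1]-m['cy'])/m['fy']
    a,b=x.copy(),y.copy()
    for _ in range(20):
        s=1+m['k1']*(a*a+b*b);a=x/s;b=y/s
    d=np.stack([a,-b,-np.ones_like(a)],1)
    P=np.array(m['pose']);return P[:3,3],d@P[:3,:3].T
def onz(m,uv,z):
    o,d=ray(m,uv);t=(z-o[2])/d[:,2];return o+d*t[:,None]
def cloud(m,d):
    v,u=np.nonzero(d>0);o,dd=ray(m,np.stack([u,v],1))
    P=np.array(m['pose']);
    return u,v,o+dd*d[v,u][:,None]
def proj(m,p):
    P=np.array(m['pose']);c=(np.atleast_2d(p)-P[:3,3])@P[:3,:3]
    a=c[:,0]/-c[:,2];b=-c[:,1]/-c[:,2];s=1+m['k1']*(a*a+b*b)
    return np.stack([m['fx']*a*s+m['cx'],m['fy']*b*s+m['cy']],1)
def omask(im):
    hsv=cv2.cvtColor(im,cv2.COLOR_RGB2HSV)
    k=cv2.inRange(hsv,(3,170,110),(17,255,255))
    n,l,st,c=cv2.connectedComponentsWithStats(k)
    return k,l,st,c
E
python3 - <<'E'
from h import *
for n,bx in(("side",(220,170,110,120)),("top",(180,160,150,110))):
    z=np.load(f'pics/{n}0.npz');im=z['im'];d=z['d'];m=eyes.camera_model(n)
    x,y,w,h=bx;cv2.imwrite(f'pics/{n}0z.png',cv2.resize(im[y:y+h,x:x+w,::-1],None,fx=5,fy=5,interpolation=cv2.INTER_CUBIC))
    k,l,st,c=omask(im)
    for i in range(1,len(st)):
        if st[i,4]>60:
            cs=cv2.findContours((l==i).astype(np.uint8),cv2.RETR_EXTERNAL,cv2.CHAIN_APPROX_NONE)[0][0]
            q=cv2.minAreaRect(cs);b=cv2.boxPoints(q);print(n,st[i],np.round(b,1).tolist());print(onz(m,b,0.008).round(4).tolist())
            vv,uu=np.nonzero(l==i);o,dd=ray(m,np.stack([uu,vv],1));P=o+dd*d[vv,uu][:,None];P=P[d[vv,uu]>0]
            print(' cloud',P.min(0).round(3),P.max(0).round(3))
    u,v,P=cloud(m,d)
    for lo,hi in((.052,.06),(.06,.067)):
        s=(P[:,2]>lo)&(P[:,2]<hi)&(P[:,0]>.3)&(P[:,0]<.7)&(P[:,1]>-.25)&(P[:,1]<.1)
        q=cv2.minAreaRect(P[s][:,:2].astype(np.float32));print(n,lo,s.sum(),q,cv2.boxPoints(q).round(3).tolist())
E
```

```text
side [289 253  24  32 536] [[288.70001220703125, 254.10000610351562], [307.6000061035156, 250.89999389648438], [313.1000061035156, 283.6000061035156], [294.1000061035156, 286.79998779296875]]
[[0.5556, 0.0523, 0.008], [0.5066, 0.0374, 0.008], [0.5015, 0.1625, 0.008], [0.5458, 0.1746, 0.008]]
 cloud [ 0.503  0.039 -0.001] [0.555 0.163 0.019]
side 0.052 830 ((0.6088873744010925, -0.06308766454458237), (0.16878685355186462, 0.14932729303836823), 2.7228071689605713) [[0.5210000276565552, 0.007000000216066837], [0.527999997138977, -0.1420000046491623], [0.6970000267028809, -0.1340000033378601], [0.6899999976158142, 0.01600000075995922]]
side 0.06 886 ((0.614648163318634, -0.0628114864230156), (0.145870640873909, 0.11918167024850845), 2.8082098960876465) [[0.5389999747276306, -0.007000000216066837], [0.5450000166893005, -0.12600000202655792], [0.6899999976158142, -0.11900000274181366], [0.6850000023841858, 0.0]]
top [187 233  50  18 806] [[187.0, 233.0], [236.0, 233.0], [236.0, 250.0], [187.0, 250.0]]
[[0.5478, 0.1626, 0.008], [0.5572, 0.0436, 0.008], [0.5156, 0.0397, 0.008], [0.5064, 0.1578, 0.008]]
 cloud [ 0.507  0.042 -0.001] [0.555 0.16  0.025]
top 0.052 1577 ((0.6119145750999451, -0.06796469539403915), (0.17145918309688568, 0.14972448348999023), 2.850797653198242) [[0.5230000019073486, 0.003000000026077032], [0.5299999713897705, -0.1469999998807907], [0.7009999752044678, -0.1379999965429306], [0.6940000057220459, 0.010999999940395355]]
top 0.06 2192 ((0.6124962568283081, -0.06736147403717041), (0.16464701294898987, 0.14430879056453705), 3.4888837337493896) [[0.5260000228881836, -0.0], [0.5350000262260437, -0.14399999380111694], [0.6990000009536743, -0.1340000033378601], [0.6899999976158142, 0.009999999776482582]]
```

```bash
ls pics
```

```text
side0.npz
side0.png
side0z.png
top0.npz
top0.png
top0z.png
```

View pics/top0z.png

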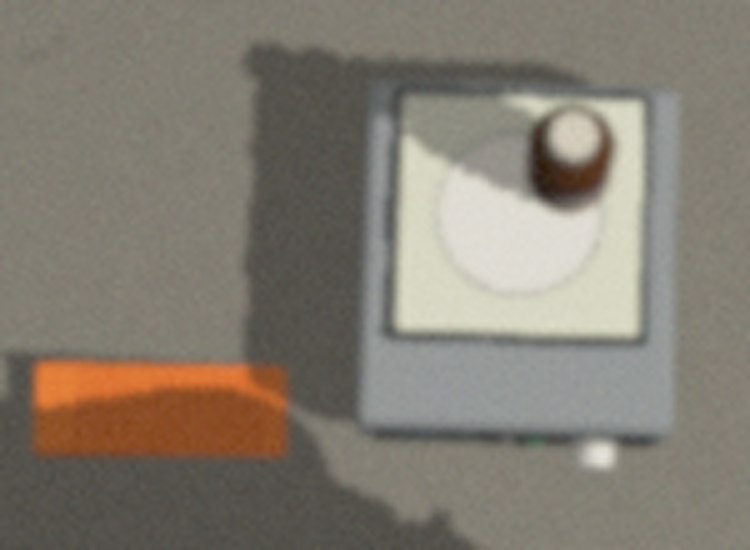

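View pics/side0z.png

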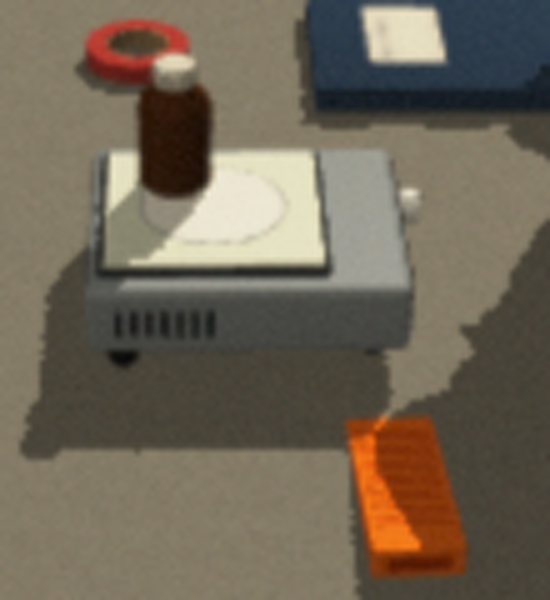

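>>> servo_tool(deltas=[{"dx": 6.0,"dy": -4.0,"az": -6,"hand": 16},{"dx": 6.0,"dy": -4.0,"az": -6,"hand": 16},{"dx": 6.0,"dy": -4.0,"az": -6,"hand": 16},{"dx": 6.0,"dy": -4.0,"az": -6,"hand": 16},{"dx": 6.0,"dy": -4.0,"az": -6,"hand": 16},{"dx": 6.0,"dy": -4.0,"az": -6,"hand": 16},{"dx": 6.0,"dy": -4.0,"az": -6,"hand": 16},{"dx": 6.0,"dy": -4.0,"az": -6,"hand": 16}], newtons=20)

```text
schema error: expected keys dx, dy, dz, ax, ay, az, hand
```

>>> servo_tool(deltas=[{"dx": 6.0,"dy": -4.0,"dz": 0,"ax": 0,"ay": 0,"az": -6,"hand": 16},{"dx": 6.0,"dy": -4.0,"dz": 0,"ax": 0,"ay": 0,"az": -6,"hand": 16},{"dx": 6.0,"dy": -4.0,"dz": 0,"ax": 0,"ay": 0,"az": -6,"hand": 16},{"dx": 6.0,"dy": -4.0,"dz": 0,"ax": 0,"ay": 0,"az": -6,"hand": 16},{"dx": 6.0,"dy": -4.0,"dz": 0,"ax": 0,"ay": 0,"az": -6,"hand": 16},{"dx": 6.0,"dy": -4.0,"dz": 0,"ax": 0,"ay": 0,"az": -6,"hand": 16},{"dx": 6.0,"dy": -4.0,"dz": 0,"ax": 0,"ay": 0,"az": -6,"hand": 16},{"dx": 6.0,"dy": -4.0,"dz": 0,"ax": 0,"ay": 0,"az": -6,"hand": 16}], newtons=20)

```text
clock: 1.1
tool_pos: [0.479, -0.2211, 0.2358]
eef_rot: [0.875, 0.485, 0.002, -0.001]
contact_force: [0.0, -0.8, -0.4]
opening: 0.185
```

>>> servo_tool(deltas=[{"dx": 6.55,"dy": -3.25,"dz": 0,"ax": 0,"ay": 0,"az": -6.1,"hand": 16},{"dx": 6.55,"dy": -3.25,"dz": 0,"ax": 0,"ay": 0,"az": -6.1,"hand": 16},{"dx": 6.55,"dy": -3.25,"dz": 0,"ax": 0,"ay": 0,"az": -6.1,"hand": 16},{"dx": 6.55,"dy": -3.25,"dz": 0,"ax": 0,"ay": 0,"az": -6.1,"hand": 16},{"dx": 6.55,"dy": -3.25,"dz": 0,"ax": 0,"ay": 0,"az": -6.1,"hand": 16},{"dx": 6.55,"dy": -3.25,"dz": 0,"ax": 0,"ay": 0,"az": -6.1,"hand": 16},{"dx": 6.55,"dy": -3.25,"dz": 0,"ax": 0,"ay": 0,"az": -6.1,"hand": 16},{"dx": 6.55,"dy": -3.25,"dz": 0,"ax": 0,"ay": 0,"az": -6.1,"hand": 16},{"dx": 6.55,"dy": -3.25,"dz": 0,"ax": 0,"ay": 0,"az": -6.1,"hand": 16}])

```text
clock: 2.22
tool_pos: [0.523, 0.2074, 0.2351]
eef_rot: [0.682, 0.731, -0.001, 0.0]
contact_force: [0.8, -1.7, 0.5]
opening: 0.186
```

```bash
python3 - <<'E'
from h import *
s=r.get_state();print({k:np.round(v,3) for k,v in s.items()})
m=eyes.camera_model('wrist');im,d=eyes.snapshot('wrist');np.savez('pics/w1.npz',im=im,d=d)
cv2.imwrite('pics/w1.png',im[:,:,::-1]);print({k:np.round(v,4) for k,v in m.items()})
np.save('pics/w1m.npy',m,allow_pickle=True)
E
```

```text
{'clock': np.float64(2.225), 'q': array([-0.179,  0.637, -0.474,  1.747,  0.372,  0.849, -0.753]), 'qd': array([ 0.034, -0.009,  0.02 ,  0.012, -0.001, -0.003, -0.001]), 'joint_torque': array([-2.0060e+00, -4.7544e+01, -5.2430e+00, -1.4224e+01, -1.4500e-01,
       -1.4500e-01, -7.0000e-03]), 'tool_pos': array([0.523, 0.207, 0.235]), 'eef_rot': array([ 0.682,  0.731, -0.001,  0.   ]), 'contact_force': array([ 0.792, -1.73 ,  0.488]), 'moment': array([-0.077, -0.093,  0.013]), 'opening': np.float64(0.186)}
{'fx': np.float64(305.7827), 'fy': np.float64(305.7827), 'cx': np.float64(277.391), 'cy': np.float64(208.631), 'k1': np.float64(0.0009), 'pose': array([[ 0.9976, -0.0669, -0.0187,  0.5174],
       [ 0.0694,  0.955 ,  0.2885,  0.281 ],
       [-0.0014, -0.2891,  0.9573,  0.3844],
       [ 0.    ,  0.    ,  0.    ,  1.    ]])}
```

View pics/w1.png

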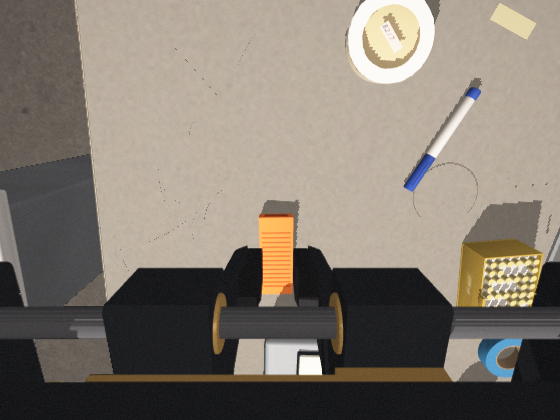

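```bash
python3 - <<'E'
from h import *
z=np.load('pics/w1.npz');im=z['im'];m=np.load('pics/w1m.npy',allow_pickle=True).item()
k,l,st,c=omask(im);i=1+np.argmax(st[1:,4]*((c[1:,0]>250)&(c[1:,0]<300)));print(st[i])
# left/right edges per row
L=[];R=[]
for v in range(222,290,4):
    u=np.nonzero(l[v]==i)[0]
    if len(u):L.append((u.min()-.5,v));R.append((u.max()+.5,v))
L=np.array(L);R=np.array(R)
tailY=None
def height(y,y0): # tail top at y0
    return .0165-.125*(y0-y)
vt=[np.nonzero(l[:,u]==i)[0].min() for u in range(265,290,5)];vb=[np.nonzero(l[:,u]==i)[0].max() for u in range(265,290,5)];print(vt,vb)
tb=onz(m,[(277,np.median(vb)+.5)],.0015)[0]
print('tail if topedge red face base z=0',onz(m,[(277,np.median(vt)-.5)],0),'z.0165',onz(m,[(277,np.median(vt)+4)],.0165),'tip',tb)
def edge(E):
    P=[]
    for e in E:
        zz=.009
        for _ in range(8):
            p=onz(m,[e],zz)[0];zz=.0015+.125*(p[1]-tb[1])
        P.append(p)
    P=np.array(P);return P,np.polyfit(P[:,1],P[:,0],1)
for E in(L,R):
    P,f=edge(E);print(f,P[0].round(4),P[-1].round(4))
P,f=edge((L+R)/2);print('mid',f,'x at foot y=-.011',np.polyval(f,-.011),'heading err deg',np.degrees(np.arctan(f[0])),'x at tail .16',np.polyval(f,.16))
# top-view mid line too
z=np.load('pics/top0.npz');im=z['im'];m=eyes.camera_model('top');k,l,st,c=omask(im);i=1+np.argmax(st[1:,4]*(abs(c[1:,0]-212)<20))
M=[]
for u in range(190,234,2):
    v=np.nonzero(l[:,u]==i)[0];M.append((u,(v.min()+v.max())/2))
tb=np.array([0,.0415]);P,f=edge(M);print('top mid',f,np.polyval(f,-.011),np.polyval(f,.16))
E
```

```text
[260 246  33  48 685]
[np.int64(246), np.int64(246), np.int64(246), np.int64(246), np.int64(246)] [np.int64(286), np.int64(286), np.int64(286), np.int64(293), np.int64(293)]
tail if topedge red face base z=0 [[0.52800224 0.11275442 0.        ]] z.0165 [[0.52798711 0.1135995  0.0165    ]] tip [0.53230961 0.05058013 0.0015    ]
[-0.0481152   0.51274779] [0.5072 0.1148 0.0095] [0.5104 0.0498 0.0014]
[-0.48383184  0.58499962] [0.5457 0.1176 0.0099] [0.5541 0.0531 0.0018]
mid [-0.27053594  0.54898223] x at foot y=-.011 0.5519581234730139 heading err deg -15.138191851066647 x at tail .16 0.5056964779369408
top mid [-0.07983854  0.5401775 ] 0.5410557242722348 0.5274033343804083
```

```bash
sed -i 's/(3,170,110),(17,255,255)/(3,140,70),(19,255,255)/' h.py; python3 - <<'E'
from h import *
z=np.load('pics/w1.npz');im=z['im'];m=np.load('pics/w1m.npy',allow_pickle=True).item()
print(cv2.cvtColor(im,cv2.COLOR_RGB2HSV)[212:300:6,277].tolist())
k,l,st,c=omask(im);i=1+np.argmax(st[1:,4]*((c[1:,0]>250)&(c[1:,0]<300)));print(st[i])
for v in range(212,298,5):
    u=np.nonzero(l[v]==i)[0]
    if len(u):print(v,u.min(),u.max(),onz(m,[((u.min()+u.max())/2,v)],.0165-(v-218)/76*.015).round(4))
u=277;v=np.nonzero(l[:,u]==i)[0];print(v.min(),v.max(),onz(m,[(u,v.min()-.5)],0),onz(m,[(u,v.min()-.5)],.0165),onz(m,[(u,v.max()+.5)],.0015))
E
```

```text
[[17, 35, 117], [17, 163, 254], [18, 160, 255], [18, 160, 255], [18, 161, 255], [10, 186, 251], [17, 164, 255], [17, 160, 255], [10, 187, 248], [17, 161, 255], [17, 163, 254], [14, 175, 254], [17, 160, 255], [18, 160, 255], [18, 35, 177]]
[ 259  214   35   80 2588]
217 259 292 [[0.5229 0.159  0.0167]]
222 259 293 [[0.524  0.152  0.0157]]
227 259 293 [[0.5245 0.1448 0.0147]]
232 260 292 [[0.525  0.1376 0.0137]]
237 260 292 [[0.5255 0.1303 0.0127]]
242 260 292 [[0.526  0.1228 0.0118]]
247 260 292 [[0.5265 0.1152 0.0108]]
252 262 292 [[0.5284 0.1076 0.0098]]
257 262 292 [[0.5289 0.0998 0.0088]]
262 262 292 [[0.5295 0.0919 0.0078]]
267 262 292 [[0.53   0.0839 0.0068]]
272 262 292 [[0.5306 0.0758 0.0058]]
277 262 292 [[0.5311 0.0675 0.0049]]
282 262 292 [[0.5317 0.0591 0.0039]]
287 261 292 [[0.5316 0.0506 0.0029]]
292 261 292 [[0.5322 0.0419 0.0019]]
214 293 [[0.52484133 0.15842216 0.        ]] [[0.52452048 0.16368429 0.0165    ]] [[0.53309045 0.03929883 0.0015    ]]
```

>>> servo_tool(deltas=[{"dx": 0,"dy": 0,"dz": 3.4,"ax": 0,"ay": 0,"az": 0,"hand": 16},{"dx": 0,"dy": 0,"dz": 3.4,"ax": 0,"ay": 0,"az": 0,"hand": 16},{"dx": 0,"dy": 0,"dz": 3.4,"ax": 0,"ay": 0,"az": 0,"hand": 16},{"dx": 0,"dy": 0,"dz": 3.4,"ax": 0,"ay": 0,"az": 0,"hand": 16},{"dx": 0,"dy": 0,"dz": 3.4,"ax": 0,"ay": 0,"az": 0,"hand": 16},{"dx": 0,"dy": 0,"dz": 3.4,"ax": 0,"ay": 0,"az": 0,"hand": 16}])

```text
clock: 3.02
tool_pos: [0.5248, 0.2095, 0.034]
eef_rot: [0.682, 0.731, 0.002, 0.001]
contact_force: [0.1, -0.4, 0.0]
opening: 0.181
```

```bash
python3 - <<'E'
from h import *
s=r.get_state();print({k:np.round(v,4) for k,v in s.items()})
im,d=eyes.snapshot('top');cv2.imwrite('pics/t2.png',cv2.resize(im[130:280,100:320,::-1],None,fx=3.5,fy=3.5))
s=r.get_state();print(s['contact_force'],s['tool_pos'])
E
```

```text
{'clock': np.float64(3.025), 'q': array([-0.3001,  0.9284, -0.2765,  1.8771,  0.5782,  0.4118, -0.9375]), 'qd': array([-0.0029, -0.0092, -0.0017,  0.0025,  0.0033, -0.0046, -0.0022]), 'joint_torque': array([ 4.16000e-02, -5.22939e+01, -2.54490e+00, -6.49210e+00,
       -1.99000e-02, -2.39000e-02,  5.30000e-03]), 'tool_pos': array([0.5248, 0.2095, 0.034 ]), 'eef_rot': array([0.6823, 0.7311, 0.0019, 0.0008]), 'contact_force': array([ 0.1352, -0.4003,  0.0394]), 'moment': array([ 0.0063, -0.1183,  0.0124]), 'opening': np.float64(0.1807)}
[ 0.51213122 -0.13675773 -0.21924229] [0.52481152 0.2096207  0.03406699]
```

View pics/t2.png

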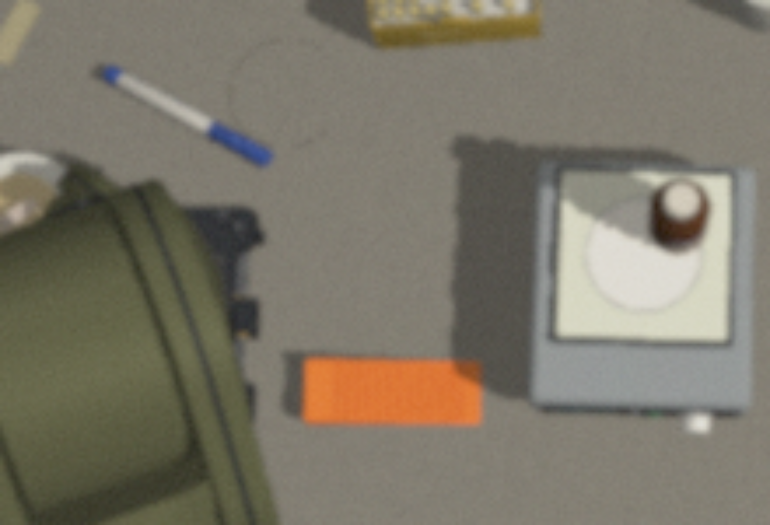

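>>> servo_tool(deltas=[{"dx": -0.3,"dy": 0,"dz": 0.06,"ax": 0,"ay": 0,"az": 0,"hand": 16},{"dx": -0.5,"dy": 0,"dz": 0.06,"ax": 0,"ay": 0,"az": 0,"hand": 16},{"dx": -0.6,"dy": 0,"dz": 0.06,"ax": 0,"ay": 0,"az": 0,"hand": 16},{"dx": -0.7,"dy": 0,"dz": 0.06,"ax": 0,"ay": 0,"az": 0,"hand": 16},{"dx": -0.8,"dy": 0,"dz": 0.06,"ax": 0,"ay": 0,"az": 0,"hand": 16},{"dx": -0.95,"dy": 0,"dz": 0.06,"ax": 0,"ay": 0,"az": 0,"hand": 16},{"dx": -1.1,"dy": 0,"dz": 0.06,"ax": 0,"ay": 0,"az": 0,"hand": 16},{"dx": -1.25,"dy": 0,"dz": 0.06,"ax": 0,"ay": 0,"az": 0,"hand": 16},{"dx": -1.4,"dy": 0,"dz": 0.06,"ax": 0,"ay": 0,"az": 0,"hand": 16},{"dx": -1.5,"dy": 0,"dz": 0.06,"ax": 0,"ay": 0,"az": 0,"hand": 16}])

```text
clock: 4.32
tool_pos: [0.5294, 0.1185, 0.0281]
eef_rot: [0.682, 0.731, -0.0, 0.0]
contact_force: [0.2, -0.0, 0.6]
opening: 0.181
```

```bash
cat > look.py <<'E'
import sys
from h import *
n=sys.argv[1]
for _ in range(3):
    s=r.get_state()
    im,d=eyes.snapshot('top');print(s['clock'],s['tool_pos'].round(4) if hasattr(s['tool_pos'],'round') else s['tool_pos'],np.round(s['contact_force'],2))
cv2.imwrite(f'pics/t{n}.png',cv2.resize(im[160:280,130:330,::-1],None,fx=3.5,fy=3.5))
im,d=eyes.snapshot('side');cv2.imwrite(f'pics/s{n}.png',cv2.resize(im[170:300,220:340,::-1],None,fx=4.5,fy=4.5))
print(np.round(r.get_state()['eef_rot'],4))
E
python3 look.py 3
```

```text
4.325 [0.5294 0.1185 0.0281] [ 0.22 -0.02  0.57]
4.375 [0.5295 0.1175 0.028 ] [ 0.4  -0.86 -0.79]
4.425 [0.5294 0.1183 0.0281] [-0.81 -0.01  0.91]
[ 6.819e-01  7.315e-01  2.000e-04 -1.000e-04]
```

View pics/t3.png

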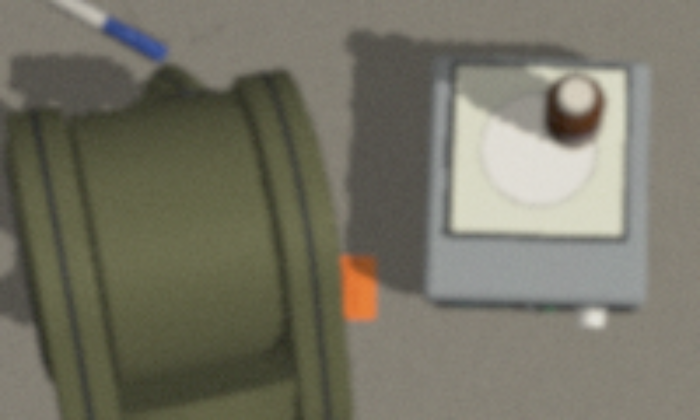

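View pics/s3.png

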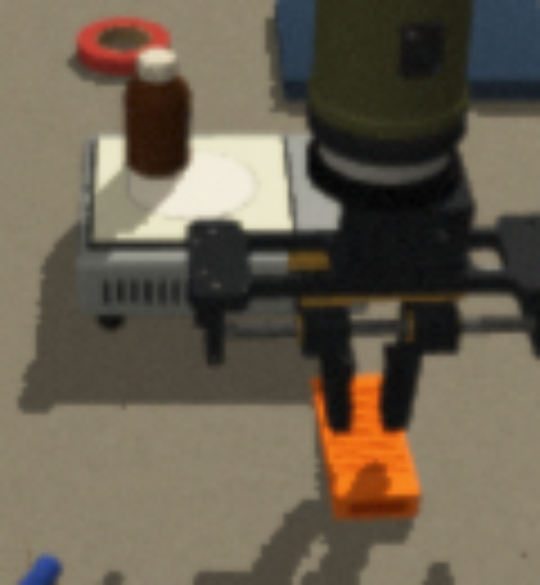

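```bash
python3 - <<'E'
from h import *
m=eyes.camera_model('side');mt=eyes.camera_model('top')
for p in([.529,.118,.003],[.529,.118,.028],[.529,.118,.05]):print(proj(m,[p]),proj(mt,[p]))
print(onz(m,[(296,265),(308,265)],.003),onz(m,[(296,265),(308,265)],.02))
im,d=eyes.snapshot('side');m_=d[225:290,285:320]
mm,l,st,c=omask(im)
vv,uu=np.mgrid[225:290:3,285:320:4];uv=np.stack([uu.ravel(),vv.ravel()],1);o,dd=ray(m,uv);P=o+dd*d[uv[:,1],uv[:,0]][:,None]
Y=P[:,1].reshape(uu.shape);Z=P[:,2].reshape(uu.shape)
for i in range(len(Y)):print(vv[i,0],' '.join(f'{a*1e3:4.0f}/{b*1e3:3.0f}' for a,b in zip(Y[i],Z[i])))
mw=eyes.camera_model('wrist');im,d=eyes.snapshot('wrist');cv2.imwrite('pics/w3.png',im[:,:,::-1]);print(mw['pose'].round(3))
E
```

```text
[[300.25035176 272.59854389]] [[204.66550697 242.34547233]]
[[300.81481284 264.46453021]] [[203.29053797 240.79603935]]
[[301.32419679 257.12353261]] [[202.03558563 239.38201869]]
[[0.53818257 0.08938921 0.003     ]
 [0.50850556 0.08845916 0.003     ]] [[0.53978328 0.1104569  0.02      ]
 [0.51088211 0.10955117 0.02      ]]
225  106/131  104/131  113/136  138/154  144/157  141/156  140/155  137/153  137/154
228  110/126  109/126  118/132  141/147  144/150  141/148  141/148  138/146  139/147
231  142/140  139/138  140/139  143/141  142/140  142/141  142/141  140/140  139/140
234  146/134  143/132  143/133  143/133  143/133  142/133  138/130  140/132  141/132
237  110/101  141/123  140/123  137/121    1/ 26  -37/ -1  113/105  136/121  134/120
240  -18/  1  147/119  145/118  146/119  -22/ -0  -21/  1  116/ 98  148/121  147/120
243  147/111  155/117  156/118  153/116  148/113  143/109  144/110  152/116  150/115
246    7/ -0  154/108  152/107  155/109    7/  0  111/ 77  122/ 86  148/105  151/107
249   21/  0  156/101  154/100  123/ 77   21/  1  115/ 72  125/ 79  129/ 82   19/  1
252   35/
[... 520 characters left out ...]
-1  121/ 13  120/ 12  118/ 11  120/ 13  121/ 14  106/  2  104/  1
273  118/  1  121/  4  133/ 14  131/ 12  132/ 14  132/ 14  133/ 15  113/ -1  118/  2
276  129/  1  128/ -0  138/  9  146/ 16  146/ 16  142/ 13  144/ 15  127/  1  127/  1
279  140/  1  143/  4  139/  0  156/ 15  159/ 18  159/ 19  157/ 17  156/ 17  135/ -1
282  149/ -0  151/  1  149/ -0  161/ 11  159/  9  159/  9  159/  9  145/ -2  148/  0
285  161/  1  163/  3  159/ -0  161/  2  158/ -0  159/  1  159/  0  159/  1  158/  0
288  171/  0  171/  1  171/  1  171/  1  171/  2  168/ -0  168/ -0  171/  2  170/  1
[[ 0.997 -0.068 -0.02   0.523]
 [ 0.071  0.956  0.286  0.193]
 [-0.    -0.287  0.958  0.178]
 [ 0.     0.     0.     1.   ]]
```

View pics/w3.png

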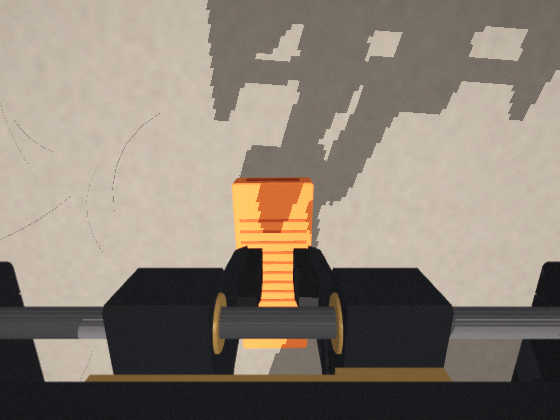

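```bash
python3 - <<'E'
from h import *
m=eyes.camera_model('wrist');im=cv2.imread('pics/w3.png')[:,:,::-1].copy()
k,l,st,c=omask(im);i=1+np.argmax(st[1:,4]);print(st[i])
for v in range(182,240,8):
    u=np.nonzero(l[v]==i)[0];a=onz(m,[(u.min()-.5,v),(u.max()+.5,v)],.0165-(v-183)/160*.015);print(v,u.min(),u.max(),a.round(4).tolist(),a[1,0]-a[0,0])
u=260;v=np.nonzero(l[:,u]==i)[0];print(v.min(),v.max(),onz(m,[(u,v.min())],.0165),onz(m,[(u,347)],.0015))
_,d=eyes.snapshot('wrist')
P=np.array(m['pose'])
for uv in((240,270),(318,270),(240,190),(276,200),(150,150),(245,255),(320,255),(235,280),(230,260)):
    o,dd=ray(m,[uv]);print(uv,im[uv[1],uv[0]],(o+dd[0]*d[uv[1],uv[0]]).round(4),d[uv[1],uv[0]])
print(r.get_state()['q'])
E
```

```text
[ 232  177   82  130 6443]
182 234 311 [[0.5023, 0.1583, 0.0166], [0.544, 0.1613, 0.0166]] 0.04168484588332133
190 232 313 [[0.5013, 0.1537, 0.0158], [0.5456, 0.1569, 0.0158]] 0.04436501345138155
198 233 312 [[0.5018, 0.149, 0.0151], [0.5457, 0.1522, 0.0151]] 0.043820436259688234
206 234 312 [[0.5024, 0.1443, 0.0143], [0.5462, 0.1474, 0.0143]] 0.04381167314364254
214 234 312 [[0.5025, 0.1394, 0.0136], [0.5468, 0.1425, 0.0136]] 0.04435908201896044
222 235 311 [[0.5031, 0.1344, 0.0128], [0.5469, 0.1375, 0.0128]] 0.04377805733831586
230 235 311 [[0.5031, 0.1292, 0.0121], [0.5475, 0.1324, 0.0121]] 0.044328623321340466
238 236 311 [[0.5038, 0.124, 0.0113], [0.5481, 0.1271, 0.0113]] 0.04430505065691259
178 306 [[0.51634927 0.16151017 0.0165    ]] [[0.52222626 0.03964852 0.0015    ]]
(240, 270) [29 31 33] [0.5115 0.1276 0.0561] 0.13502112
(318, 270) [29 29 30] [0.5455 0.1312 0.0584] 0.13241306
(240, 190) [255 202 102] [0.5059 0.1541 0.0163] 0.16534586
(276, 200) [216 111  53] [0.5257 0.1497 0.0155] 0.1677987
(150, 150) [203 190 175] [0.4523 0.1702 0.0013] 0.17412163
(245, 255) [26 24 28] [0.5124 0.1287 0.043 ] 0.14716698
(320, 255) [27 27 29] [0.5484 0.1313 0.0432] 0.14703216
(235, 280) [27 28 31] [0.5107 0.1288 0.067 ] 0.124175474
(230, 260) [25 24 27] [0.506  0.1285 0.049 ] 0.1414257
[-0.15133678  0.92531097 -0.2635042   1.94164369  0.63674545  0.35684992
 -0.8472579 ]
```

>>> servo_tool(deltas=[{"dx": 0.8,"dy": 0,"dz": 0,"ax": 0,"ay": 0,"az": 0,"hand": 16},{"dx": 1.5,"dy": 0,"dz": 0,"ax": 0,"ay": 0,"az": 0,"hand": 16},{"dx": 1.5,"dy": 0,"dz": 0,"ax": 0,"ay": 0,"az": 0,"hand": 16},{"dx": 1.5,"dy": 0,"dz": 0.1,"ax": 0,"ay": 0,"az": 0,"hand": 16},{"dx": 1.5,"dy": 0,"dz": 0.2,"ax": 0,"ay": 0,"az": 0,"hand": 16},{"dx": 1.5,"dy": 0,"dz": 0.25,"ax": 0,"ay": 0,"az": 0,"hand": 16},{"dx": 1.5,"dy": 0,"dz": 0.25,"ax": 0,"ay": 0,"az": 0,"hand": 16}])

```text
clock: 5.55
tool_pos: [0.523, 0.2084, 0.0127]
eef_rot: [0.682, 0.731, -0.0, 0.0]
contact_force: [1.2, 0.7, 0.7]
opening: 0.184
```

```bash
python3 - <<'E'
from h import *
m=eyes.camera_model('side');s=r.get_state();im,d=eyes.snapshot('side')
print(s['tool_pos'],s['contact_force'])
cv2.imwrite('pics/s4.png',cv2.resize(im[210:310,240:360,::-1],None,fx=6,fy=6))
vv,uu=np.mgrid[250:300:2,285:325:3];uv=np.stack([uu.ravel(),vv.ravel()],1);o,dd=ray(m,uv);P=o+dd*d[uv[:,1],uv[:,0]][:,None]
Y=P[:,1].reshape(uu.shape);Z=P[:,2].reshape(uu.shape)
for i in range(len(Y)):print(vv[i,0],' '.join(f'{a*1e3:4.0f}/{b*1e3:3.0f}' for a,b in zip(Y[i],Z[i])))
E
```

```text
[0.52301588 0.20840314 0.0127281 ] [1.16940323 0.73351201 0.6750147 ]
250   25/  0  189/124  187/122  188/123  190/124  194/128  240/162  240/163  243/165  895/653  242/165  242/164  239/162  241/164
252  199/125  193/121  195/123  194/122  194/122  195/123  230/150  227/148  226/147  228/148  228/149  229/150  226/148  228/149
254  196/118  196/118  195/117  195/117  203/124  204/125  234/148  232/146  230/145  231/146  231/146  231/147  225/142  228/144
256   49/ -1  195/112  191/109  193/111  207/122  210/124  234/143  233/142  231/141  233/143  230/140  230/140  226/138  228/139
258   60/  1  198/109  199/110  198/109  209/118  215/123  233/137  229/134  232/137  231/136  230/135  229/135  225/132  225/132
260  895/653  193/100  198/104  197/103  212/115  222/123  234/133  234/133  230/130  230/130  230/130  230/130  231/131  228/129
262  228/122  230/124  228/123  228/122  228/123  228/123  233/127  232/127  229/124  229/124  231/126  229/124  227/123  229/125
264  234/122  235/122  235/123  234/122  233/121  233/122  233/122  233/122  231/120  230/120  231/121  230/120  230/120
[... 1519 characters left out ...]
3/ 31  214/ 41  216/ 43  169/  0  169/  1  167/ -1
290  176/ -1  175/ -1  177/ -0  176/ -1  219/ 39  218/ 38  176/  0  175/ -0  207/ 28  217/ 38  895/653  175/  0  178/  3  176/  1
292  184/ -0  183/ -1  183/ -1  184/  1  219/ 33  219/ 33  186/  3  183/  1  205/ 21  217/ 32  217/ 33  184/  2  182/  1  183/  1
294  192/  2  192/  2  190/  0  189/ -1  221/ 29  218/ 26  189/  0  189/ -0  211/ 21  216/ 26  218/ 27  188/ -0  190/  2  187/ -1
296  198/  1  194/ -2  196/ -0  195/ -1  218/ 21  217/ 20  196/  0  194/ -2  194/ -1  215/ 18  218/ 22  195/  0  195/  0  196/  2
298  205/  2  203/ -0  205/  2  202/ -1  203/  0  204/  2  202/ -1  204/  2  200/ -1  200/ -2  202/  1  201/ -1  200/ -1  199/ -1
```

View pics/s4.png

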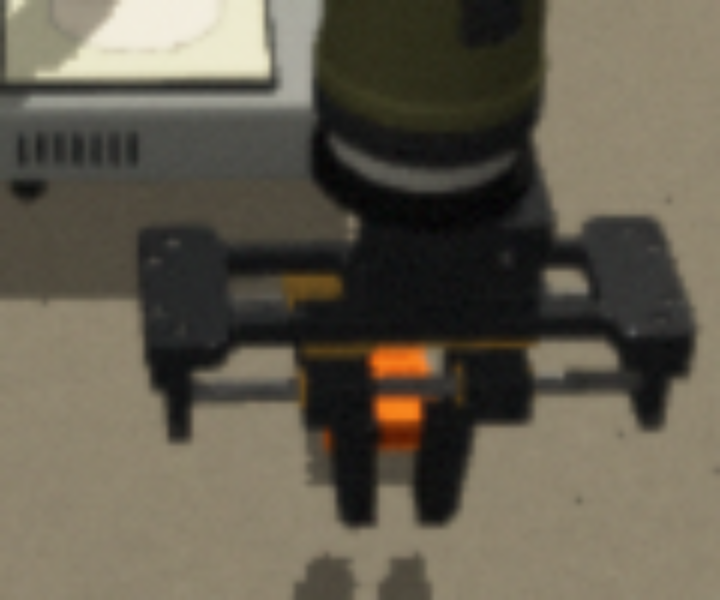

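>>> servo_tool(deltas=[{"dx": -0.1,"dy": 0,"dz": 0.2,"ax": 0,"ay": 0,"az": 0,"hand": 16},{"dx": -0.3,"dy": 0,"dz": 0.2,"ax": 0,"ay": 0,"az": 0,"hand": 16},{"dx": -0.5,"dy": 0,"dz": 0.2,"ax": 0,"ay": 0,"az": 0,"hand": 16},{"dx": -0.6,"dy": 0,"dz": 0.2,"ax": 0,"ay": 0,"az": 0,"hand": 16},{"dx": -0.7,"dy": 0,"dz": 0.2,"ax": 0,"ay": 0,"az": 0,"hand": 16},{"dx": -0.8,"dy": 0,"dz": 0.2,"ax": 0,"ay": 0,"az": 0,"hand": 16},{"dx": -0.95,"dy": 0,"dz": 0.2,"ax": 0,"ay": 0,"az": 0,"hand": 16},{"dx": -1.1,"dy": 0,"dz": 0.2,"ax": 0,"ay": 0,"az": 0,"hand": 16},{"dx": -1.25,"dy": 0,"dz": 0.2,"ax": 0,"ay": 0,"az": 0,"hand": 16},{"dx": -1.4,"dy": 0,"dz": 0.2,"ax": 0,"ay": 0,"az": 0,"hand": 16}])

```text
clock: 6.85
tool_pos: [0.529, 0.1247, 0.0011]
eef_rot: [0.682, 0.731, -0.0, 0.0]
contact_force: [-0.6, 1.1, 0.5]
opening: 0.182
```

```bash
python3 look.py 5
```

```text
6.85 [0.529  0.1247 0.0011] [-0.57  1.1   0.53]
6.9 [0.529  0.1226 0.001 ] [-0.78  0.    0.44]
6.95 [0.529  0.1233 0.001 ] [-0.   -0.36  0.72]
[ 6.821e-01  7.313e-01 -2.000e-04  1.000e-04]
```

View pics/s5.png

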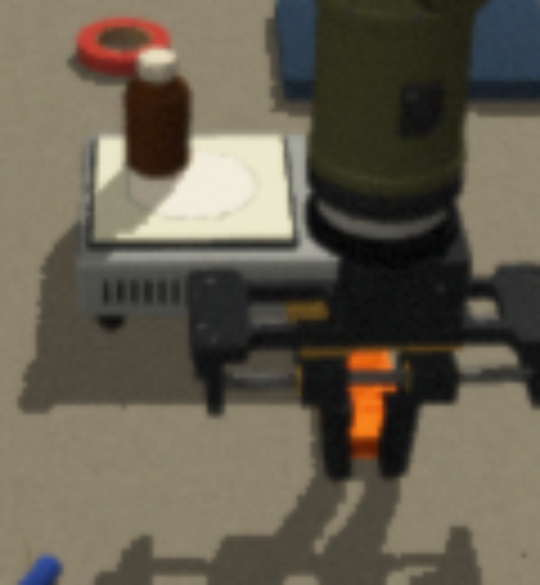

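View pics/t5.png

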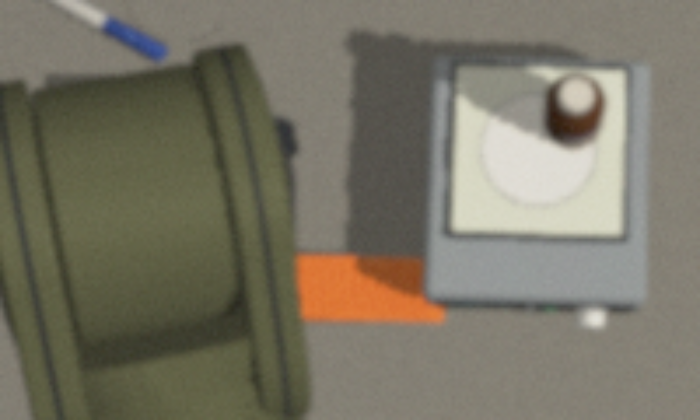

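>>> servo_tool(deltas=[{"dx": -0.08,"dy": 0,"dz": 0,"ax": 0,"ay": 0,"az": 0,"hand": 16},{"dx": -0.16,"dy": 0,"dz": 0,"ax": 0,"ay": 0,"az": 0,"hand": 16},{"dx": -0.24,"dy": 0,"dz": 0,"ax": 0,"ay": 0,"az": 0,"hand": 16},{"dx": -0.3,"dy": 0,"dz": 0,"ax": 0,"ay": 0,"az": 0,"hand": 16},{"dx": -0.3,"dy": 0,"dz": 0,"ax": 0,"ay": 0,"az": 0,"hand": 16}])

```text
clock: 7.68
tool_pos: [0.5302, 0.1068, 0.0011]
eef_rot: [0.682, 0.731, -0.0, 0.0]
contact_force: [0.6, 0.3, 0.1]
opening: 0.18
```

```bash
cat > avg.py <<'E'
from h import *
F=[];T=[];M=[]
for i in range(8):
    im,d=eyes.snapshot('top' if i else 'side')
    if i==0: sd=im
    s=r.get_state();F.append(s['contact_force']);T.append(s['tool_pos']);M.append(s['moment'])
print(s['clock'],'F',np.mean(F,0).round(2),'sd',np.std(F,0).round(2),'pos',np.mean(T,0).round(4),'M',np.mean(M,0).round(3))
import time,glob;n=len(glob.glob('pics/a_*.png'))
g=lambda im,a:cv2.resize(im[a[0]:a[0]+90,a[1]:a[1]+110,::-1],None,fx=3.5,fy=3.5)
cv2.imwrite(f'pics/a_{n}.png',np.hstack([g(im,(165,215)),g(sd,(185,230))]));print(n)
E
python3 avg.py
```

```text
8.075 F [-0.04 -0.07 -0.18] sd [0.45 0.44 0.54] pos [0.5302 0.1075 0.0011] M [-0.038 -0.08   0.017]
0
```

>>> servo_tool(deltas=[{"dx": -0.08,"dy": 0,"dz": 0,"ax": 0,"ay": 0,"az": 0,"hand": 16},{"dx": -0.15,"dy": 0,"dz": 0,"ax": 0,"ay": 0,"az": 0,"hand": 16},{"dx": -0.15,"dy": 0,"dz": 0,"ax": 0,"ay": 0,"az": 0,"hand": 16}])

```text
clock: 8.45
tool_pos: [0.5309, 0.0976, 0.0011]
eef_rot: [0.682, 0.731, -0.0, 0.0]
contact_force: [0.4, 1.3, 1.0]
opening: 0.183
```

```bash
python3 avg.py
```

```text
8.85 F [0.28 0.04 0.15] sd [0.41 0.25 0.56] pos [0.5308 0.0984 0.0011] M [-0.035 -0.083 -0.001]
1
```

>>> servo_tool(deltas=[{"dx": -0.05,"dy": 0,"dz": 0,"ax": 0,"ay": 0,"az": 0,"hand": 16},{"dx": -0.1,"dy": 0,"dz": 0,"ax": 0,"ay": 0,"az": 0,"hand": 16},{"dx": -0.1,"dy": 0,"dz": 0,"ax": 0,"ay": 0,"az": 0,"hand": 16}])

```text
clock: 9.22
tool_pos: [0.5313, 0.0919, 0.0011]
eef_rot: [0.682, 0.731, -0.0, 0.0]
contact_force: [-0.2, -0.8, -0.4]
opening: 0.183
```

```bash
python3 avg.py
```

```text
9.625 F [-0.2 -0.1  0.3] sd [0.37 0.6  0.47] pos [0.5313 0.0924 0.0011] M [-0.02  -0.067 -0.002]
2
```

>>> servo_tool(deltas=[{"dx": -0.05,"dy": 0,"dz": 0,"ax": 0,"ay": 0,"az": 0,"hand": 16},{"dx": -0.1,"dy": 0,"dz": 0,"ax": 0,"ay": 0,"az": 0,"hand": 16},{"dx": -0.1,"dy": 0,"dz": 0,"ax": 0,"ay": 0,"az": 0,"hand": 16}])

```text
clock: 10.0
tool_pos: [0.5317, 0.0859, 0.0011]
eef_rot: [0.682, 0.731, -0.0, 0.0]
contact_force: [-0.9, 0.2, -0.2]
opening: 0.181
```

```bash
python3 avg.py
```

```text
10.4 F [-0.05 -0.11  0.07] sd [0.22 0.71 0.7 ] pos [0.5317 0.0864 0.0011] M [-0.021 -0.093  0.001]
3
```

View pics/a_3.png

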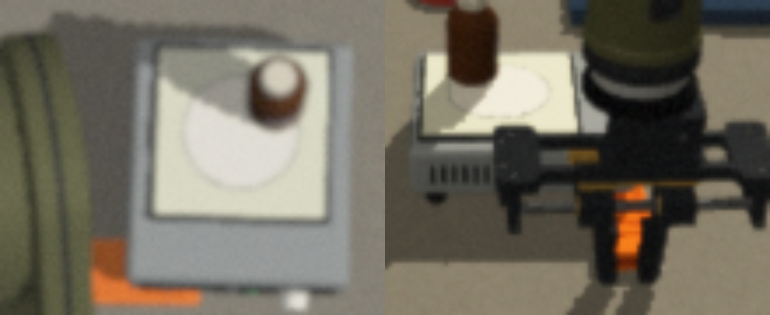

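```bash
python3 - <<'E'
from h import *
m=eyes.camera_model('top');print(onz(m,[(272,251.5)],.002),onz(m,[(252.5,246.5)],.056),proj(m,[[.542,-.011,.016]]))
E
```

```text
[[ 0.51957955 -0.04752243  0.002     ]] [[ 0.52062769 -0.00209236  0.056     ]] [[257.65464243 240.36876784]]
```

>>> servo_tool(deltas=[{"dx": -0.05,"dy": 0,"dz": 0,"ax": 0,"ay": 0,"az": 0,"hand": 16},{"dx": -0.08,"dy": 0,"dz": 0,"ax": 0,"ay": 0,"az": 0,"hand": 16},{"dx": -0.08,"dy": 0,"dz": 0,"ax": 0,"ay": 0,"az": 0,"hand": 16}])

```text
clock: 10.78
tool_pos: [0.532, 0.0813, 0.0011]
eef_rot: [0.682, 0.731, -0.0, 0.0]
contact_force: [0.4, -0.6, 0.6]
opening: 0.186
```

```bash
python3 avg.py
```

```text
11.175 F [-0.    0.18 -0.13] sd [0.38 0.2  0.42] pos [0.532  0.0816 0.0011] M [-0.012 -0.095  0.007]
4
```

>>> servo_tool(deltas=[{"dx": -0.04,"dy": 0,"dz": 0,"ax": 0,"ay": 0,"az": 0,"hand": 16},{"dx": -0.07,"dy": 0,"dz": 0,"ax": 0,"ay": 0,"az": 0,"hand": 16},{"dx": -0.07,"dy": 0,"dz": 0,"ax": 0,"ay": 0,"az": 0,"hand": 16}])

```text
clock: 11.55
tool_pos: [0.5323, 0.0771, 0.0011]
eef_rot: [0.682, 0.731, -0.0, 0.0]
contact_force: [0.2, 0.2, 0.8]
opening: 0.184
```

```bash
python3 avg.py
```

```text
11.95 F [-0.07 -0.11  0.16] sd [0.53 0.26 0.53] pos [0.5323 0.0774 0.0011] M [-0.027 -0.068 -0.007]
5
```

>>> servo_tool(deltas=[{"dx": -0.04,"dy": 0,"dz": 0,"ax": 0,"ay": 0,"az": 0,"hand": 16},{"dx": -0.07,"dy": 0,"dz": 0,"ax": 0,"ay": 0,"az": 0,"hand": 16},{"dx": -0.07,"dy": 0,"dz": 0,"ax": 0,"ay": 0,"az": 0,"hand": 16}])

```text
clock: 12.32
tool_pos: [0.5326, 0.073, 0.0011]
eef_rot: [0.682, 0.731, -0.0, 0.0]
contact_force: [0.6, -0.6, -0.8]
opening: 0.185
```

```bash
python3 avg.py
```

```text
12.725 F [-0.1   0.18  0.06] sd [0.38 0.42 0.43] pos [0.5326 0.0732 0.0011] M [-0.025 -0.095 -0.014]
6
```

>>> servo_tool(deltas=[{"dx": -0.04,"dy": 0,"dz": 0,"ax": 0,"ay": 0,"az": 0,"hand": 16},{"dx": -0.07,"dy": 0,"dz": 0,"ax": 0,"ay": 0,"az": 0,"hand": 16},{"dx": -0.07,"dy": 0,"dz": 0,"ax": 0,"ay": 0,"az": 0,"hand": 16}])

```text
clock: 13.1
tool_pos: [0.533, 0.07, 0.0011]
eef_rot: [0.682, 0.732, 0.001, -0.0]
contact_force: [0.1, 2.8, 0.0]
opening: 0.187
```

```bash
python3 avg.py
```

```text
13.5 F [-0.54  3.55 -0.61] sd [0.66 0.39 0.31] pos [0.533  0.0699 0.0011] M [ 0.728 -0.027 -0.001]
7
```

View pics/a_7.png

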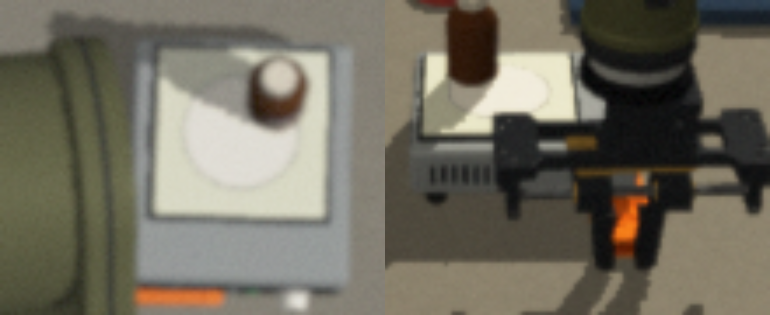

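>>> servo_tool(deltas=[{"dx": 0.3,"dy": 0,"dz": 0,"ax": 0,"ay": 0,"az": 0,"hand": 16},{"dx": 0.6,"dy": 0,"dz": 0,"ax": 0,"ay": 0,"az": 0,"hand": 16},{"dx": 0.6,"dy": 0,"dz": -0.9,"ax": 0,"ay": 0,"az": 0,"hand": 0},{"dx": 0.6,"dy": 0,"dz": -1.6,"ax": 0,"ay": 0,"az": 0,"hand": 0},{"dx": 0,"dy": -0.04,"dz": -1.6,"ax": 0,"ay": 0,"az": 0,"hand": 0},{"dx": -0.7,"dy": -0.04,"dz": -1.6,"ax": 0,"ay": 0,"az": 0,"hand": 0},{"dx": -1.32,"dy": -0.04,"dz": -1.6,"ax": 0,"ay": 0,"az": 0,"hand": 0},{"dx": -1.32,"dy": -0.04,"dz": -1.6,"ax": 0,"ay": 0,"az": 0,"hand": 0},{"dx": -1.32,"dy": -0.04,"dz": -1.2,"ax": 0,"ay": 0,"az": 0,"hand": 0},{"dx": -1.32,"dy": -0.04,"dz": -1.1,"ax": 0,"ay": 0,"az": 0,"hand": 0}])

```text
clock: 14.75
tool_pos: [0.5353, -0.0081, 0.0663]
eef_rot: [0.681, 0.732, -0.001, -0.001]
contact_force: [-0.5, -0.4, 0.7]
opening: 0.007
```

```bash
python3 avg.py; python3 - <<'E'
from h import *
im,d=eyes.snapshot('side');cv2.imwrite('pics/s8.png',cv2.resize(im[160:290,210:340,::-1],None,fx=4.5,fy=4.5))
print(r.get_state()['opening'])
E
```

```text
15.15 F [-0.14  0.16  0.2 ] sd [0.28 0.46 0.35] pos [ 0.5361 -0.0091  0.0673] M [-0.031 -0.093  0.009]
8
0.0058095809687156085
```

View pics/s8.png

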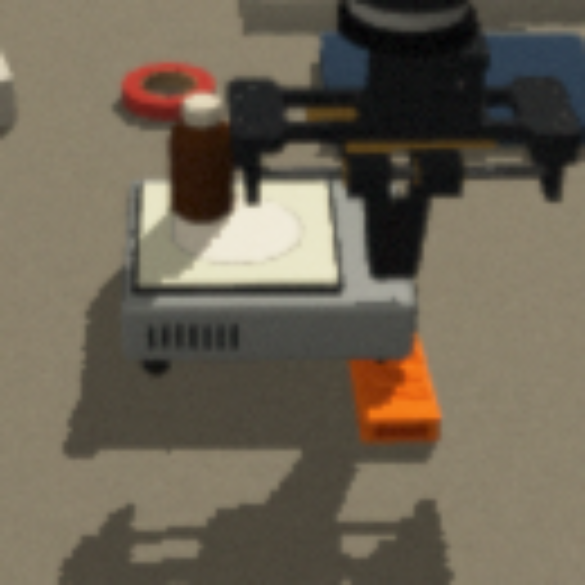

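View pics/a_8.png

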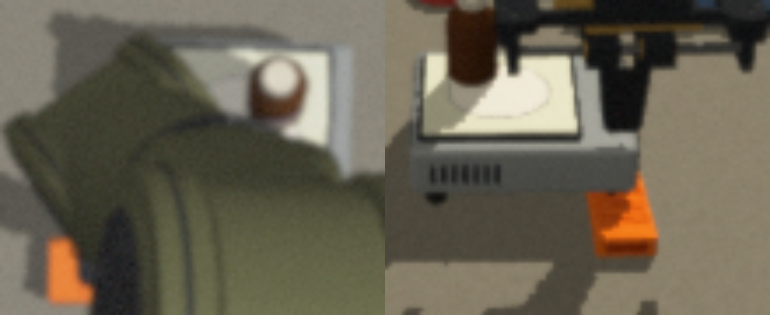

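>>> servo_tool(deltas=[{"dx": 0,"dy": 0,"dz": 0.1,"ax": 0,"ay": 0,"az": 0,"hand": 0},{"dx": 0,"dy": 0,"dz": 0.2,"ax": 0,"ay": 0,"az": 0,"hand": 0},{"dx": 0,"dy": 0,"dz": 0.25,"ax": 0,"ay": 0,"az": 0,"hand": 0},{"dx": 0,"dy": 0,"dz": 0.25,"ax": 0,"ay": 0,"az": 0,"hand": 0}])

```text
clock: 15.7
tool_pos: [0.5358, -0.0101, 0.0533]
eef_rot: [0.682, 0.732, -0.0, 0.0]
contact_force: [-3.7, -0.3, 16.5]
opening: 0.003
```

```bash
python3 avg.py
```

```text
16.1 F [-2.99 -0.14 15.53] sd [0.36 0.38 0.37] pos [ 0.5358 -0.0101  0.0533] M [-0.107  0.656 -0.001]
9
```

>>> servo_tool(deltas=[{"dx": 0,"dy": 0,"dz": -0.01,"ax": 0,"ay": 0,"az": 0,"hand": 0},{"dx": 0,"dy": 0,"dz": -0.01,"ax": 0,"ay": 0,"az": 0,"hand": 0}])

```text
clock: 16.35
tool_pos: [0.5358, -0.0101, 0.0534]
eef_rot: [0.682, 0.731, -0.0, 0.0]
contact_force: [-2.6, -0.3, 11.2]
opening: 0.008
```

```bash
python3 avg.py;  python3 - <<'E'
from h import *
im,d=eyes.snapshot('side');cv2.imwrite('pics/s9.png',cv2.resize(im[160:290,210:340,::-1],None,fx=4.5,fy=4.5))
E
```

```text
16.75 F [-2.3   0.07 10.6 ] sd [0.31 0.5  0.43] pos [ 0.5358 -0.0101  0.0534] M [-0.069  0.427 -0.002]
10
```

View pics/s9.png

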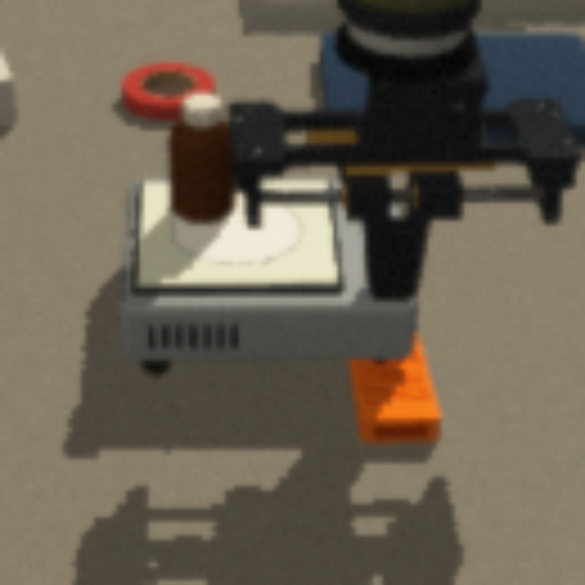

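>>> servo_tool(deltas=[{"dx": 0,"dy": 0,"dz": -0.1,"ax": 0,"ay": 0,"az": 0,"hand": 0},{"dx": 0,"dy": 0,"dz": -0.5,"ax": 0,"ay": 0,"az": 0,"hand": 0},{"dx": 0,"dy": 0,"dz": -1.4,"ax": 0,"ay": 0,"az": 0,"hand": 0},{"dx": 0,"dy": 0,"dz": -2.2,"ax": 0,"ay": 0,"az": 0,"hand": 0},{"dx": 1,"dy": -1,"dz": -2.5,"ax": 0,"ay": 0,"az": 0,"hand": 0},{"dx": 2,"dy": -1,"dz": -2.5,"ax": 0,"ay": 0,"az": 0,"hand": 0},{"dx": 3,"dy": -1,"dz": -2.5,"ax": 0,"ay": 0,"az": 0,"hand": 0},{"dx": 4,"dy": -1,"dz": -2.5,"ax": 0,"ay": 0,"az": 0,"hand": 0},{"dx": 4,"dy": -1,"dz": -2.5,"ax": 0,"ay": 0,"az": 0,"hand": 0}])

```text
clock: 17.92
tool_pos: [0.4581, 0.2312, 0.2032]
eef_rot: [0.679, 0.734, 0.002, -0.001]
contact_force: [-0.2, -1.5, -0.3]
opening: 0.002
```

```bash
python3 look.py 10; python3 - <<'E'
from h import *
for n in('top','side'):
    im,d=eyes.snapshot(n);m=eyes.camera_model(n);u,v,P=cloud(m,d)
    for dd in(np.load(f'pics/{n}0.npz')['d'],d):
        u,v,P=cloud(m,dd);s=(P[:,2]>.052)&(P[:,2]<.068)&(P[:,0]>.5)&(P[:,0]<.72)&(P[:,1]>-.17)&(P[:,1]<.03)
        Q=P[s];q=cv2.minAreaRect(Q[:,:2].astype(np.float32));t=(Q[:,2]>.058)&(Q[:,0]>.56)&(Q[:,1]<-.01)
        f=np.linalg.lstsq(np.c_[Q[t][:,:2],np.ones(t.sum())],Q[t][:,2],rcond=None)[0]
        print(n,np.round(q[0],4),round(q[2],2),'tilt',f[:2].round(4))
E
```

```text
17.925 [0.4581 0.2312 0.2032] [-0.23 -1.51 -0.33]
17.975 [0.4584 0.2296 0.2029] [ 0.38  0.81 -0.86]
18.025 [0.4589 0.2265 0.2026] [-0.17 -0.15  0.85]
[ 6.826e-01  7.308e-01 -1.100e-03  5.000e-04]
top [ 0.6119 -0.068 ] 2.85 tilt [0.0061 0.0145]
top [ 0.6085 -0.0681] 2.66 tilt [0.0052 0.0138]
side [ 0.6089 -0.0631] 2.72 tilt [0.0003 0.0002]
side [ 0.6089 -0.0636] 2.48 tilt [ 0.0013 -0.0013]
```

View pics/s10.png

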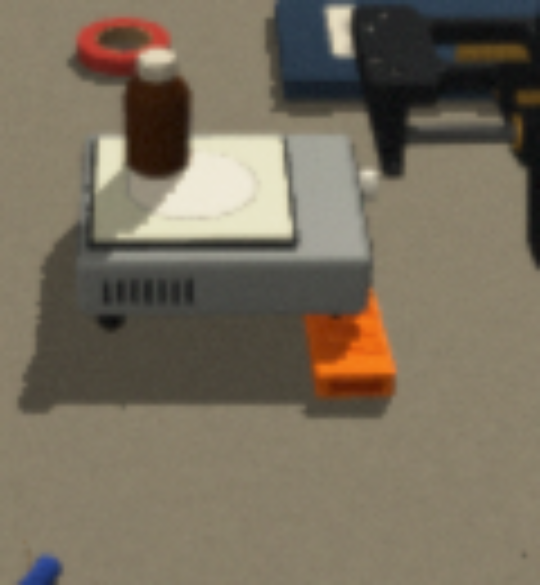

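View pics/t10.png

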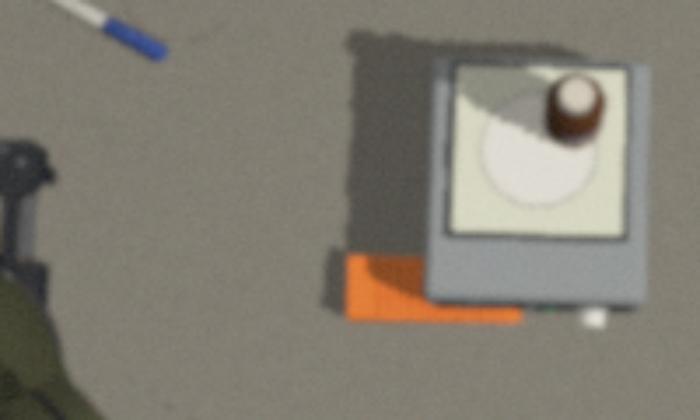

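```bash
python3 - <<'E'
from h import *
for _ in range(4): eyes.snapshot('side')
s=r.get_state();print(s['clock'],np.abs(s['qd']).max());print(r.finish_job())
E
```

```text
18.425 0.006004702244681087
the job is handed in; nothing more can be done
None
```

I pushed the wedge, thin end first, under the short foot with two fingertips against its thick end, and handed the job in at 18.4 s. No verdict was reported.

- **Snug fit:** The push stayed near 0 N until the wedge met the stump. The next step read about 3.6 N, and I stopped there. By the pictures, the thin edge is about 47 mm inside the foot's centre, nearly in line with it.
- **Press:** I pressed the corner with closed fingertips, first at about 15.5 N, more than I meant, then held about 10.6 N. The corner moved only about 0.1 mm between the two, so it no longer rocks.
- **Last look:** After letting go, the stirrer was in place to within about 3 mm and as level as before. The bottle stood on it and the tape, notebook and marker looked untouched. The arm was clear of everything.

**What disagreed:**
- **Tool height:** The reported tool height did not match the stated 25 mm from TCP to fingertips. The pictures showed the tips about 30 mm higher than that implies. My first push therefore passed harmlessly over the wedge, and I lowered the tool by what the pictures showed. The height condition for the press relies on the true fingers, as seen in the pictures, not on that reading.
- **Top camera tilt:** The top camera's depth gave a plate tilt of about 0.014 rad both before and after the work. The side camera gave about 0.000 before and 0.002 after, so I took the top reading as camera bias.

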